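Service reset of a chromatography controller

ROBOT

A 6-joint arm with a two-finger parallel gripper is mounted at the origin on the work surface. World frame = base frame: x ahead of the robot, y to its left, z up, the work surface at z = 0. Lengths are in mm, angles in rad, forces in N, time in s.
With the tool pointing down it reaches from about 325 to 775 mm from the base axis. Payload 5.5 kg.
Tool frame: the origin (TCP) lies midway between the tips of the shut fingers; the grasp point (between the pads) lies ctrl.grip_depth behind it (ctrl.grip_depth is the distance from the TCP to the grasp point, in mm); z points along the fingers, y is the line along which they close (so a half turn about z gives the same grasp; the last joint's range is limited). The gripper opens to 85 mm and grips with 20 to 120 N. Pads are 22 mm wide; open, the fingers measure 114 mm over their backs; the gripper's body (76 mm by 85 mm) begins 54 mm behind the grasp point. The pads swing forward as they close: fully open they stand 13 mm farther back than shut.
Start: joints at [1.23, 0.091, 1.231, -0, 1.82, -0.057], TCP at [168.008, 576.012, 231.275] pointing down, gripper open.
Joint ranges: [-2.87, 2.87], [-0.86, 2.18], [0.17, 2.46], [-1.51, 4.65], [0.06, 2.69], [-2.65, 2.65]. Speed limits (rad/s): [2.57, 2.57, 3.01, 3.14, 3.14, 3.14].

INTERFACE

Orientations are given as a 3x3 rotation matrix whose columns are the frame's x, y, z axes.
In Python, from workcell import ctrl gives the robot as it stands. The module is installed in compiled form; this text tells all that it offers.
- The arm moves only by the shell command python3 -m inch 'ROWS' [FORCE]. ROWS is JSON, a list of rows, each a list of 3 entries, a list of its own where there are three numbers: the shift along the tool's x, y, z in cm, then the turn, a rotation vector about the tool's x, y, z in degrees, then the opening, from 0 (shut) to 1 (fully open). A call has 1 to 20 rows; each row shifts and turns the commanded pose from where the row before left it, along the tool's axes as they then stand; what a row does not reach is not made up. A row lasts 1/10 s, in which the tool goes at most 50 mm and 8.59 degrees, less where a joint would pass 70% of its speed; a pose out of reach is approached as far as the arm can. A call is refused whole if a number of a shift passes 5 or a number of a turn 8.59, either way. A call with a gripper value outside its range is refused whole. The fingers move at their own pace and stop on an object; FORCE is the grip in N (left out, the last holds). Time passes only in rows, so rows that do not move let the fingers close. It gives the time, the measured TCP pose, the force, the opening and the grip force at its end, in the units of the state.
- ctrl.state(): the state, without advancing time (a new reading comes with each control period).
- ctrl.snapshot(name): name is "scene" or "top" or "wrist"; returns the picture (400x640x3 uint8, blue, green, red); there is no depth.
- ctrl.calibration(name): a dict with "camera_matrix" (3x3 intrinsics, pixels), "xyz" and "orientation" of the camera in the world. Camera axes: x right, y down, z forward; pixel columns grow to the right and rows downward; lengths in mm; the calibration is good to about 2 mm. A picture is of the moment at which its call begins: read the wrist's pose just before it. calibration takes no time and is no camera call; for the wrist camera it gives the pose at the moment of the call.
- ctrl.close_job(): hands the job in; it is judged then, once.
The state is a dict: "time_s": time; "qpos": joint angles; "joint_vel": joint speeds; "joint_efforts": joint torques, N m; "ee_pos": TCP position; "eef_rot": TCP orientation; "ft_force": force on the tool from outside, world axes, zero at the start; "moment": the same for the moment, N m; "finger_gap": finger opening in mm; "finger_force": force on a finger pad.
Only numpy, scipy, OpenCV 4.12 (cv2) and the standard library are available. Lean on these libraries where they do the work, as an engineer would, in place of code of your own. Each camera call takes 0.05 s, during which the arm holds its last target. There are 200 camera calls.

TASK

Put the instrument controller through its service reset: take the thick round service pin from the tool rack, push it fully home into the round socket on top of the controller and leave it there; then take the slim stylus from the rack, reach it through the square opening and press the recessed reset button fully down. Finish while still holding the button down with the stylus in the gripper: do not let go. Do not press the raised round standby button, and leave the square-handled key in the rack, the bottle, beaker, wrench and vial where they are.

Things in the scene. Friction and masses are not known exactly. Their poses are not given: they have to be found in the camera images.
- controller: White instrument controller box, fixed to the bench, 200 x 260 x 70 mm (its x, y, z), flat top, dark window on the front face. Origin at the centre of its underside; at yaw 0 its front faces the robot (-x). On top: the round socket and the square reset opening, 85 mm apart along its y, 70 mm in from the front edge; at the rear left (60, 90 mm in its x, y) a raised round grey standby button, 24 mm across and 6 mm proud, and at the rear right a vial.
- socket_mouth (a point): Centre of the mouth of the round service socket, level with the controller's flat top, axis z up. Through hole 11.6 mm in diameter with a chamfered mouth (about 2 mm), thin steel ring around it; deeper than the pin's shank.
- reset_mouth (a point): Centre of the mouth of the square reset opening, level with the controller's flat top, z up, x and y along the opening's sides. Opening 15.6 x 15.6 mm with straight walls, chamfered mouth, thin grey square bezel; the flat grey top of the recessed reset button fills its bottom, 30 mm below the mouth when not pressed.
- reset_button (a joint): Travel of the spring-loaded reset button in m: 0 = up, 0.005 = fully down. Moves straight down; needs about 1.5 N to start and 5 N at full travel, springs back when let go.
- standby_button (a joint): Travel of the raised round standby button in m: 0 = up, 0.004 = pressed. Not to be pressed.
- rack: Aluminium tool rack fixed to the bench: a plate 60 x 190 mm (x, y), its top 62 mm above the bench, on two end legs. Origin at the centre of its underside on the bench. Three through holes 60 mm apart in a row along its y (at y = -60, 0, +60 mm), one tool hanging in each by its shoulder, handle upright above the plate; which tool is in which hole varies.
- stylus_grip (a point): Centre of the handle of the stylus: slim round black handle, 13 mm diameter, 65 mm tall, with a collar 20 mm in diameter and 4 mm thick at its foot, over a straight steel shank 6 mm in diameter and 45 mm long. z along the tool, up. Collar's underside (shoulder, by which it hangs) 32.5 mm below this point, tip 77.5 mm below. 40 g, lifts straight up out of the rack.
- stylus_tip (a point): Flat lower end of the stylus shank, z along the tool, up.
- pin_grip (a point): Centre of the handle of the service pin: thick round black handle with two thin grey bands, 24 mm diameter, 46 mm tall, over a steel shank 10 mm in diameter and 26 mm long, tapering to 6 mm over the last 4 mm. z along the tool, up. Shoulder 23 mm below this point, shank's end 49 mm below. About 60 g, lifts straight up out of the rack.
- pin_shoulder (a point): Centre of the flat underside of the pin's handle, where the shank begins; it comes to rest on the controller's top when the pin is fully home. z up the tool.
- key_grip (a point): Centre of the square-section black handle (20 x 20 x 50 mm, upright) of the fitting key in the rack; not to be moved.
- bottle_mid (a point): Amber glass bottle, 60 mm diameter, 140 mm tall, standing on the bench; point half-way up. Leave alone.
- beaker_mid (a point): Glass beaker, 68 mm across, 85 mm tall, standing on the bench; point half-way up. Leave alone.
- wrench_grip (a point): Handle of a steel wrench, 150 mm long, lying on the bench. Leave alone.
- vial_mid (a point): Small amber vial, 26 mm diameter, 45 mm tall, standing on the controller's top near its rear right corner (70, -100 mm in its x, y); point half-way up. Leave alone.
Mind the look-alikes: they are no part of the job. Leave any blue or yellow look-alike of the part that bears pin_grip alone. Leave any pink look-alike of the part that bears stylus_grip alone.

How it is judged:
By the outcome, as a careful person would: the job done as asked, in the order asked, and still so for the second after the job is handed in, while the arm keeps its last pose, push and grip.
It also fails if it takes over 58 s, if anything falls off the work surface, if the arm or the gripper's body presses on something with over 40 N, if the wrist force passes 120 N, or if a joint passes its speed limit or range.

## Working session

There is one attempt and no reset: what is moved stays moved. The work goes in short steps, Python scripts to look and compute and a shell command to move; the robot and the scene stay as the last step left them, time stands still between calls to the robot, and variables do not carry over. Pictures are saved under pics/ and viewed, at most 10 in all, crops included, and the job is handed in when it is done.

```bash
mkdir -p pics; python3 - <<'E'
from workcell import ctrl
import cv2
s=ctrl.state();print({k:s[k] for k in('time_s','ee_pos','eef_rot','ft_force','finger_gap')},ctrl.grip_depth)
for n in("scene","top"):
    cv2.imwrite(f"pics/{n}0.png",ctrl.snapshot(n));c=ctrl.calibration(n);print(n,c)
print(ctrl.calibration("wrist"))
E
```

```text
{'time_s': 0.0, 'ee_pos': array([167.88469902, 575.74414777, 230.1548028 ]), 'eef_rot': array([[-9.60014147e-01,  2.79950749e-01, -6.44386116e-04],
       [ 2.79951468e-01,  9.60012453e-01, -1.80711959e-03],
       [ 1.12714214e-04, -1.91525721e-03, -9.99998160e-01]]), 'ft_force': array([ 0.34447561, -0.85450284, -0.34337124]), 'finger_gap': 85.49077872342845} 18.700000000000003
scene {'camera_matrix': array([[404.89982077,   0.        , 316.64740343],
       [  0.        , 404.89982077, 196.4779344 ],
       [  0.        ,   0.        ,   1.        ]]), 'xyz': array([ 984.47510248, -867.56757366,  688.75100718]), 'orientation': array([[ 0.89876352,  0.24633581, -0.36268829],
       [ 0.43800396, -0.46786049,  0.76763213],
       [ 0.01940776, -0.84877867, -0.52839201]])}
top {'camera_matrix': array([[511.10156479,   0.        , 315.48644902],
       [  0.        , 511.10156479, 195.54659009],
       [  0.        ,   0.        ,   1.        ]]), 'xyz': array([ 311.66549009,   -1.9986179 , 1357.89927072]), 'orientation': array([[-0.02842997, -0.98489808,  0.17078499],
       [-0.99933993,  0.03187019,  0.01743524],
       [-0.02261489, -0.17017658, -0.98515405]])}
{'camera_matrix': array([[325.12938581,   0.        , 320.34049746],
       [  0.        , 325.12938581, 203.39688989],
       [  0.        ,   0.        ,   1.        ]]), 'xyz': array([ 99.6959911 , 595.27743903, 372.94450363]), 'orientation': array([[ 0.27982552,  0.92177551,  0.26837955],
       [ 0.96004967, -0.2682274 , -0.07974137],
       [-0.00151689,  0.27997137, -0.96000715]])}
```

View pics/top0.png

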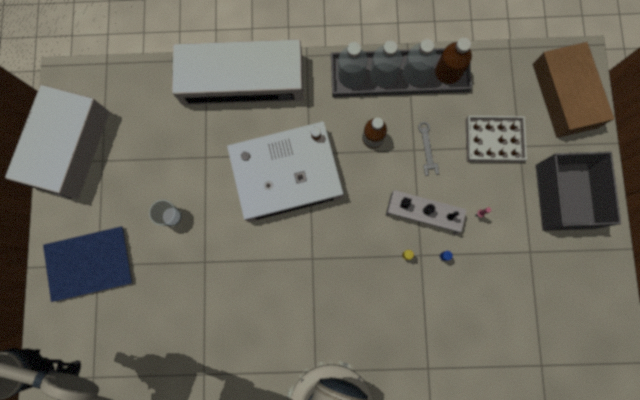

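View pics/scene0.png

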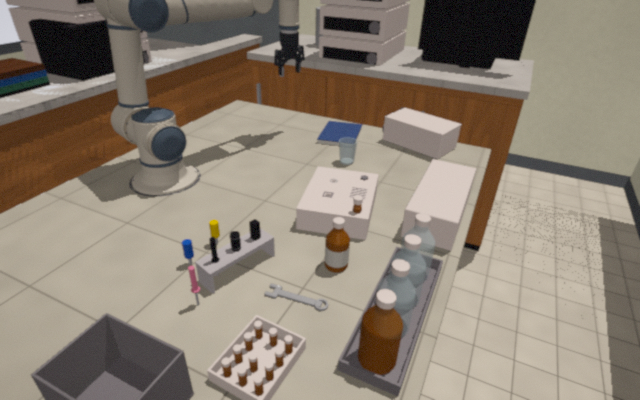

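The top view shows the controller centred near (285,170), with a round hole near (268,185) and a square opening near (300,177). The rack is near (427,212), with tools at (406,203), (430,210) and (453,216). Yellow (409,256), blue (447,257) and pink (484,213) are the look-alikes. Next I enlarge the rack and controller to tell the pin from the key.

```bash
cat > h.py <<'E'
import numpy as np, cv2
from workcell import ctrl
def ray(c,uv,z):
    d=c["orientation"]@np.linalg.solve(c["camera_matrix"],[uv[0],uv[1],1]); p=c["xyz"]
    return p+d*(z-p[2])/d[2]
def proj(c,P):
    q=c["camera_matrix"]@(c["orientation"].T@(np.asarray(P)-c["xyz"])); return q[:2]/q[2]
E
python3 - <<'E'
from h import *
t=cv2.imread("pics/top0.png");s=cv2.imread("pics/scene0.png")
a=cv2.resize(t[185:240,380:500],(600,275),interpolation=2)
b=cv2.resize(s[205:295,170:290],(400,300),interpolation=2)
d=cv2.resize(t[115:225,220:350],(355,300),interpolation=2)
o=np.zeros((575,755,3),np.uint8);o[:275,:600]=a;o[275:,:400]=b;o[275:,400:755]=d
cv2.imwrite("pics/crop1.png",o)
c=ctrl.calibration("top")
for n,uv,z in[("sock",(268,185),70),("sq",(300,177),70),("h1",(406,203),110),("h2",(430,210),108),("h3",(453,216),131)]:print(n,ray(c,uv,z).round())
E
```

```text
sock [566. 142.  70.]
sq [585.  59.  70.]
h1 [ 502. -202.  110.]
h2 [ 483. -260.  108.]
h3 [ 464. -310.  131.]
```

View pics/crop1.png

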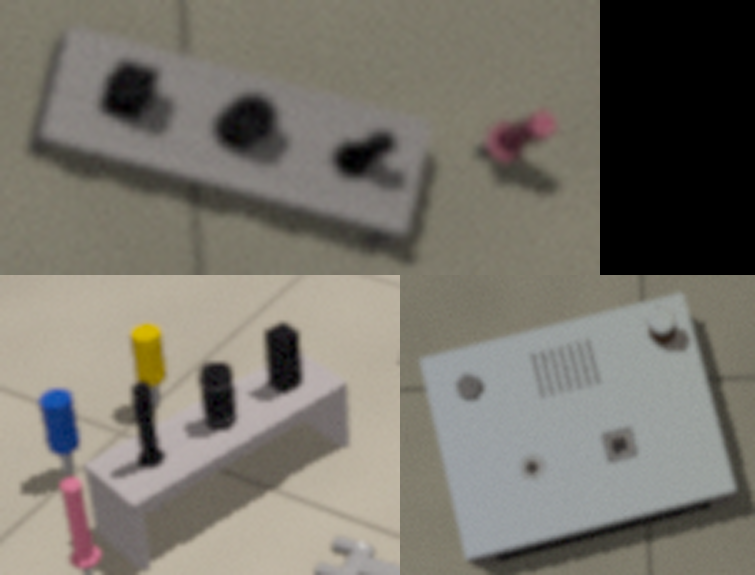

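In the crop, the left tool (406,203) has a square section and no bands, so it is the key. The middle tool (430,210) is thick and round with two bands, so it is the pin. The right tool (453,216) is slim and black with a collar, so it is the stylus. The blue, yellow and pink ones stand outside the rack. The round socket is at about (268,185) and the square opening at about (300,177). I will close along the rack's x so the fingers clear the neighbouring tools. First I turn and move over the rack to look from closer.

```bash
python3 -m inch '[[[0,0,0],[0,0,8.5],0.6],[[0,0,0],[0,0,8.5],0.6],[[0,0,0],[0,0,8.5],0.6],[[0,0,0],[0,0,8.5],0.6],[[0,0,0],[0,0,8.5],0.6],[[0,0,0],[0,0,8.5],0.6],[[0,0,0],[0,0,8.5],0.6],[[0,0,0],[0,0,8.5],0.6],[[0,0,0],[0,0,8.5],0.6],[[0,0,0],[0,0,8.5],0.6],[[0,0,0],[0,0,6],0.6]]'
python3 -m inch '[[[-2.5,4.3,0],[0,0,0],0.6],[[-2.5,4.3,0],[0,0,0],0.6],[[-2.5,4.3,0],[0,0,0],0.6],[[-2.5,4.3,0],[0,0,0],0.6],[[-2.5,4.3,0],[0,0,0],0.6],[[-2.5,4.3,0],[0,0,0],0.6],[[-2.5,4.3,0],[0,0,0],0.6],[[-2.5,4.3,0],[0,0,0],0.6],[[-2.5,4.3,0],[0,0,0],0.6],[[-2.5,4.3,0],[0,0,0],0.6],[[-4.6,1.1,0],[0,0,0],0.6],[[-4.6,1.1,0],[0,0,0],0.6],[[-4.6,1.1,0],[0,0,0],0.6],[[-4.6,1.1,0],[0,0,0],0.6]]'
```

```text
time_s: 1.2
ee_pos: [167.9, 575.8, 230.6]
eef_rot: [[0.302, 0.953, -0.0], [0.953, -0.302, -0.001], [-0.001, -0.0, -1.0]]
ft_force: [-0.3, 0.6, 0.4]
finger_gap: 51.2
finger_force: 0.0
time_s: 2.6
ee_pos: [491.3, 19.1, 230.7]
eef_rot: [[0.297, 0.955, -0.001], [0.955, -0.297, -0.0], [-0.0, -0.001, -1.0]]
ft_force: [1.2, 0.5, -0.2]
finger_gap: 51.2
finger_force: 0.0
```

```bash
cat > snap.py <<'E'
from h import *;import sys,pickle
c=ctrl.calibration("wrist");im=ctrl.snapshot("wrist");n=sys.argv[1]
cv2.imwrite(f"pics/{n}.png",im);pickle.dump(c,open(f"pics/{n}.pkl","wb"))
E
python3 -m inch '[[[0,0,0],[0,0,0],0.6],[[0,0,0],[0,0,0],0.6]]'; python3 snap.py w1
python3 -m inch '[[[-4.5,1.25,0],[0,0,0],0.6],[[-4.5,1.25,0],[0,0,0],0.6],[[-4.5,1.25,0],[0,0,0],0.6],[[-4.5,1.25,0],[0,0,0],0.6],[[-4.5,1.25,0],[0,0,0],0.6],[[-4.5,1.25,0],[0,0,0],0.6],[[0,0,0],[0,0,0],0.6],[[0,0,0],[0,0,0],0.6]]'; python3 snap.py w2
python3 -c "
import cv2,numpy as np
a=cv2.imread('pics/w1.png');b=cv2.imread('pics/w2.png')
cv2.imwrite('pics/w12.png',cv2.resize(np.vstack([a,b]),(480,600),interpolation=3))"
```

```text
time_s: 2.8
ee_pos: [491.8, 20.1, 231.0]
eef_rot: [[0.299, 0.954, -0.0], [0.954, -0.299, 0.0], [0.0, -0.001, -1.0]]
ft_force: [0.2, -0.3, 0.6]
finger_gap: 51.3
finger_force: 0.0
time_s: 3.65
ee_pos: [484.0, -258.5, 230.5]
eef_rot: [[0.296, 0.955, -0.001], [0.955, -0.296, 0.001], [0.001, -0.001, -1.0]]
ft_force: [0.2, -0.3, -0.7]
finger_gap: 51.3
finger_force: 0.0
```

View pics/w12.png

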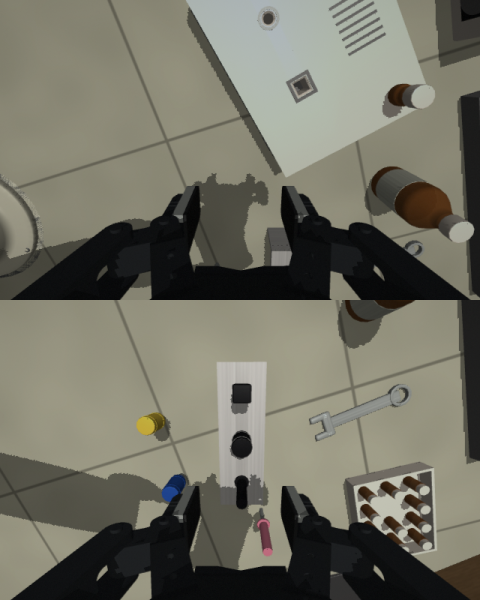

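The upper half (w1) shows the socket at about (357,24) and the square opening at (401,115) in full-image pixels. The lower half (w2) shows the rack with, from top to bottom, the key, the pin top near (321,190) and the stylus near (322,243). Blue stands left of the rack near the finger. I enlarge these for exact pixels.

```bash
python3 - <<'E'
import cv2,numpy as np
a=cv2.imread('pics/w1.png');b=cv2.imread('pics/w2.png')
A=cv2.resize(a[0:150,320:440],(480,600),interpolation=cv2.INTER_CUBIC)
B=cv2.resize(b[75:275,270:376],(318,600),interpolation=cv2.INTER_CUBIC)
cv2.imwrite('pics/c2.png',np.hstack([A,B]))
E
```

```text
(no output)
```

View pics/c2.png

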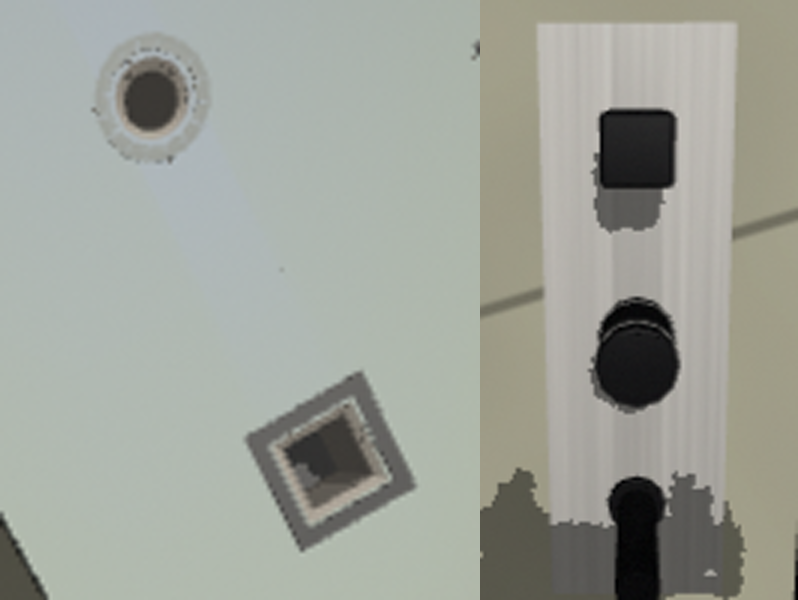

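```bash
python3 - <<'E'
from h import *;import pickle
c1=pickle.load(open('pics/w1.pkl','rb'));c2=pickle.load(open('pics/w2.pkl','rb'))
R=lambda c,u,z:ray(c,u,z)[:2]
so=R(c1,(358.25,24.25),70);sq=R(c1,(402.8,115.4),70);print('sock',so,'sq',sq,'d',np.linalg.norm(so-sq))
d=(so-sq)/np.linalg.norm(so-sq);print('ctrl yaw',np.degrees(np.arctan2(-d[0],d[1])))
q=[R(c1,np.array(p)/4+[320,0],70) for p in[(362,371),(415,487),(303,551),(246,437)]];print('bezel sides',[np.linalg.norm(q[i]-q[i-1]).round(1) for i in range(4)])
f=[R(c2,u,62) for u in[(289,82.7),(355.7,82.7),(294,248.3),(351.3,241.7)]];print('plate',f,'w',np.linalg.norm(f[0]-f[1]))
k=R(c2,(322.7,124.7),112);p=R(c2,(322.3,196.3),108);s=R(c2,(322,243),66)
print('key',k,'pin',p,'sty',s,np.linalg.norm(k-p),np.linalg.norm(p-s))
e=(f[0]+f[1])/2;print('pin to far edge (95)',np.linalg.norm(e-p))
st=ctrl.state();E=st['eef_rot'];
for n,P in[('pin',p),('sty',s)]:print(n,'tool shift',(E.T@(np.r_[P,0]-st['ee_pos']))[:2])
b=R(c2,(163/.75+5,(478-300)/.75),72);print('blue top approx',b,'rel pin tool',(E.T@np.r_[b-p,0])[:2])
E
```

```text
sock [563.6145589  142.73019957] sq [582.16949317  59.60158734] d 85.1742435125877
ctrl yaw 12.582595141686973
bezel sides [np.float64(28.6), np.float64(28.5), np.float64(28.3), np.float64(29.0)]
plate [array([ 484.62749643, -161.14742937]), array([ 541.96004192, -178.93030674]), array([ 437.55811195, -315.82429447]), array([ 496.40583263, -326.29902293])] w 60.02708972735586
key [ 503.16928381 -203.04899265] pin [ 485.51217242 -259.33435133] sty [ 467.58150188 -317.10716891] 58.98995834358672 60.49138283000095
pin to far edge (95) 93.51738048459006
pin tool shift [-1.37517512  1.96208324]
sty tool shift [-61.86646668   1.87669323]
blue top approx [ 375.33423699 -279.5056382 ] rel pin tool [-51.78327061 -99.32044355]
```

Everything checks out: the mouths are 85.2 mm apart (should be 85), the plate is 60.0 mm wide (60), and the hole spacing measures 59.0 and 60.5 mm (60). Descend on the pin and grip it.

```bash
python3 -m inch '[[[-0.1,0.2,4],[0,0,0],0.6],[[0,0,4],[0,0,0],0.6],[[0,0,4],[0,0,0],0.6],[[0,0,3],[0,0,0],0.6],[[0,0,1.1],[0,0,0],0.6],[[0,0,0],[0,0,0],0.6],[[0,0,0],[0,0,0],0.6]]'
python3 -m inch '[[[0,0,0],[0,0,0],0],[[0,0,0],[0,0,0],0],[[0,0,0],[0,0,0],0],[[0,0,0],[0,0,0],0],[[0,0,0],[0,0,0],0],[[0,0,0],[0,0,0],0]]' 60
```

```text
time_s: 4.4
ee_pos: [486.2, -260.3, 72.4]
eef_rot: [[0.295, 0.955, 0.002], [0.955, -0.295, -0.001], [-0.001, 0.003, -1.0]]
ft_force: [0.3, -0.4, 0.6]
finger_gap: 50.9
finger_force: 0.0
time_s: 5.0
ee_pos: [486.0, -261.3, 72.7]
eef_rot: [[0.297, 0.955, 0.003], [0.955, -0.297, -0.002], [-0.001, 0.004, -1.0]]
ft_force: [-0.0, 1.5, 6.2]
finger_gap: 22.5
finger_force: 58.5
```

```bash
python3 -m inch '[[[0,0,-2],[0,0,0],0],[[0,0,-3],[0,0,0],0],[[0,0,-4],[0,0,0],0],[[0,0,-3],[0,0,0],0],[[0,0,0],[0,0,0],0]]'
python3 - <<'E'
from h import *
s=ctrl.state();print((s['eef_rot'].T@(np.array([563.6,142.7,0])-s['ee_pos']*[1,1,0])),s['finger_gap'])
E
```

```text
time_s: 5.5
ee_pos: [486.7, -262.0, 196.9]
eef_rot: [[0.297, 0.955, 0.009], [0.955, -0.297, -0.005], [-0.003, 0.01, -1.0]]
ft_force: [-0.9, -0.5, 1.1]
finger_gap: 22.1
finger_force: 58.8
[409.23706954 -46.74968323  -1.51129497] 22.126634011409497
```

```bash
python3 -m inch '[[[4.1,-0.47,0],[0,0,0],0],[[4.1,-0.47,0],[0,0,0],0],[[4.1,-0.47,0],[0,0,0],0],[[4.1,-0.47,0],[0,0,0],0],[[4.1,-0.47,0],[0,0,0],0],[[4.1,-0.47,0],[0,0,0],0],[[4.1,-0.47,0],[0,0,0],0],[[4.1,-0.47,0],[0,0,0],0],[[4.1,-0.47,0],[0,0,0],0],[[4.0,-0.47,0],[0,0,0],0],[[0,0,0],[0,0,0],0],[[0,0,2],[0,0,0],0],[[0,0,2],[0,0,0],0],[[0,0,1],[0,0,0],0],[[0,0,0],[0,0,0],0],[[0,0,0],[0,0,0],0]]'
python3 snap.py w3
python3 - <<'E'
from h import *
s=ctrl.state();print(s['ee_pos'],(s['eef_rot'].T@(np.array([563.6,142.7,0])-s['ee_pos']*[1,1,0])))
a=cv2.imread('pics/w3.png');cv2.imwrite('pics/c3.png',cv2.resize(a[60:300,200:460],(650,600),interpolation=cv2.INTER_CUBIC))
E
```

```text
time_s: 7.1
ee_pos: [561.6, 143.3, 140.6]
eef_rot: [[0.297, 0.955, 0.0], [0.955, -0.297, -0.0], [-0.0, 0.0, -1.0]]
ft_force: [0.5, 0.6, -0.7]
finger_gap: 22.3
finger_force: 58.9
[561.89064414 143.5008347  141.38081558] [-0.2565965   1.87013019  0.0022298 ]
```

View pics/c3.png

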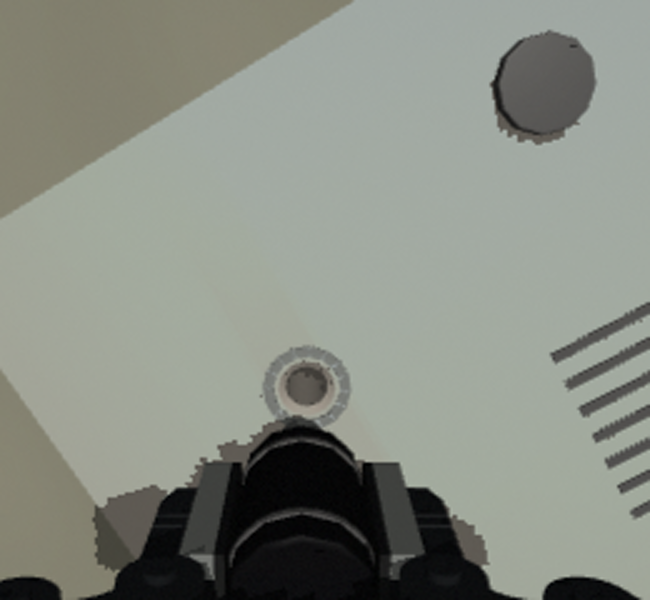

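The socket ring is centred at crop (306,386), which is full-image (322.4,214.4). The pin handle sits between the pads with its midline at crop x≈302 (full x≈321), and its shank is hidden under the handle.

```bash
python3 - <<'E'
from h import *;import pickle
c=pickle.load(open('pics/w3.pkl','rb'));s=ctrl.state();E=s['eef_rot'];t=s['ee_pos']
P=ray(c,(322.4,214.4),70);print(P,E.T@(P-t))
# lateral of handle foot (z approx t+18.7-6-23) at tool x=0
zb=t[2]+18.7-29
for u in(248,302.5,357):
    Q=ray(c,(200+u/2.5,60+455/2.5),zb);print((E.T@(Q-t)).round(1))
for P in((563.6,142.7,70),(t[0],t[1],zb)):print(proj(c,P))
E
```

```text
[563.26498488 143.28280502  70.        ] [ 0.15401805  1.28557617 71.38263623]
[  5.6 -10.8  10.3]
[ 5.6  0.3 10.3]
[ 5.6 11.3 10.3]
[323.11265995 215.02884808]
[320.4561278  252.15862759]
```

```bash
python3 - <<'E'
from h import *;import pickle
c=pickle.load(open('pics/w3.pkl','rb'));s=ctrl.state();E=s['eef_rot'];t=s['ee_pos']
a=cv2.imread('pics/w3.png').max(2);print([(r,a[r,316:327:2].tolist()) for r in range(226,236)])
for r in(229,231,233):
    print(r,(E.T@(ray(c,(321,r),t[2]-10.7)-t)).round(1))
print([ctrl.state()['ee_pos'].round(2).tolist() for _ in range(3)])
E
```

```text
[(226, [128, 91, 104, 158, 162, 161]), (227, [64, 64, 62, 113, 132, 128]), (228, [57, 47, 60, 61, 65, 144]), (229, [43, 46, 60, 60, 59, 97]), (230, [42, 30, 30, 43, 42, 51]), (231, [21, 5, 7, 5, 13, 33]), (232, [7, 7, 7, 9, 6, 6]), (233, [7, 8, 11, 7, 7, 7]), (234, [13, 21, 28, 20, 17, 12]), (235, [47, 48, 53, 54, 50, 41])]
229 [12.4  0.3 10.7]
231 [11.4  0.3 10.7]
233 [10.3  0.3 10.7]
[[561.89, 143.5, 141.38], [561.89, 143.5, 141.38], [561.89, 143.5, 141.38]]
```

```bash
python3 -m inch '[[[0,0.12,1.5],[0,0,0],0],[[0,0,1.5],[0,0,0],0],[[0,0,0.4],[0,0,0],0],[[0,0,0.4],[0,0,0],0],[[0,0,0.4],[0,0,0],0],[[0,0,0.4],[0,0,0],0],[[0,0,0],[0,0,0],0]]'
```

```text
time_s: 7.85
ee_pos: [562.5, 143.3, 93.7]
eef_rot: [[0.297, 0.955, -0.001], [0.955, -0.297, -0.0], [-0.001, -0.0, -1.0]]
ft_force: [0.2, -0.6, -1.8]
finger_gap: 22.4
finger_force: 58.7
```

```bash
python3 -m inch '[[[0,0,0.4],[0,0,0],0],[[0,0,0.4],[0,0,0],0],[[0,0,0.3],[0,0,0],0],[[0,0,0.1],[0,0,0],0],[[0,0,0],[0,0,0],0],[[0,0,0],[0,0,0],0]]';python3 -m inch '[[[0,0,0.1],[0,0,0],0],[[0,0,0.1],[0,0,0],0],[[0,0,0],[0,0,0],0],[[0,0,0],[0,0,0],0]]'
```

```text
time_s: 8.45
ee_pos: [562.5, 143.3, 81.9]
eef_rot: [[0.297, 0.955, -0.0], [0.955, -0.297, -0.0], [-0.0, -0.0, -1.0]]
ft_force: [0.2, -1.7, -2.1]
finger_gap: 22.6
finger_force: 58.7
time_s: 8.85
ee_pos: [562.8, 143.3, 80.7]
eef_rot: [[0.297, 0.955, 0.001], [0.955, -0.297, -0.0], [0.0, 0.001, -1.0]]
ft_force: [0.0, -2.8, 2.5]
finger_gap: 22.9
finger_force: 59.2
```

```bash
python3 -m inch '[[[0,0,0.1],[0,0,0],0],[[0,0,0.1],[0,0,0],0],[[0,0,0],[0,0,0],0],[[0,0,0],[0,0,0],0]]'
```

```text
time_s: 9.25
ee_pos: [562.9, 143.4, 80.7]
eef_rot: [[0.297, 0.955, 0.002], [0.955, -0.297, 0.0], [0.001, 0.001, -1.0]]
ft_force: [-4.4, -4.7, 9.5]
finger_gap: 22.6
finger_force: 60.1
```

It stopped at the expected height with the force rising, so the pin looks seated. Release, rise and check.

```bash
python3 -m inch '[[[0,0,-0.1],[0,0,0],0.5],[[0,0,0],[0,0,0],0.6],[[0,0,0],[0,0,0],0.6],[[0,0,0],[0,0,0],0.6],[[0,0,0],[0,0,0],0.6],[[0,0,-1],[0,0,0],0.6],[[0,0,-3],[0,0,0],0.6],[[0,0,-4],[0,0,0],0.6],[[0,0,-4],[0,0,0],0.6],[[-1.6,0,-2],[0,0,0],0.6],[[-3.5,0,0],[0,0,0],0.6],[[0,0,0],[0,0,0],0.6],[[0,0,0],[0,0,0],0.6]]'
python3 snap.py w4
python3 - <<'E'
from h import *;import pickle
c=pickle.load(open('pics/w4.pkl','rb'))
print('top if home',proj(c,(563.5,143,116)),'foot',proj(c,(563.5,143,70)))
a=cv2.imread('pics/w4.png');cv2.imwrite('pics/c4.png',cv2.resize(a[40:280,200:500],(750,600),interpolation=cv2.INTER_CUBIC))
E
```

```text
time_s: 10.55
ee_pos: [547.5, 94.4, 220.1]
eef_rot: [[0.298, 0.955, 0.001], [0.955, -0.298, 0.0], [0.001, 0.001, -1.0]]
ft_force: [0.0, -0.5, -0.7]
finger_gap: 51.5
finger_force: 0.0
top if home [320.97342656 135.86675089] foot [320.82683895 131.717494  ]
```

View pics/c4.png

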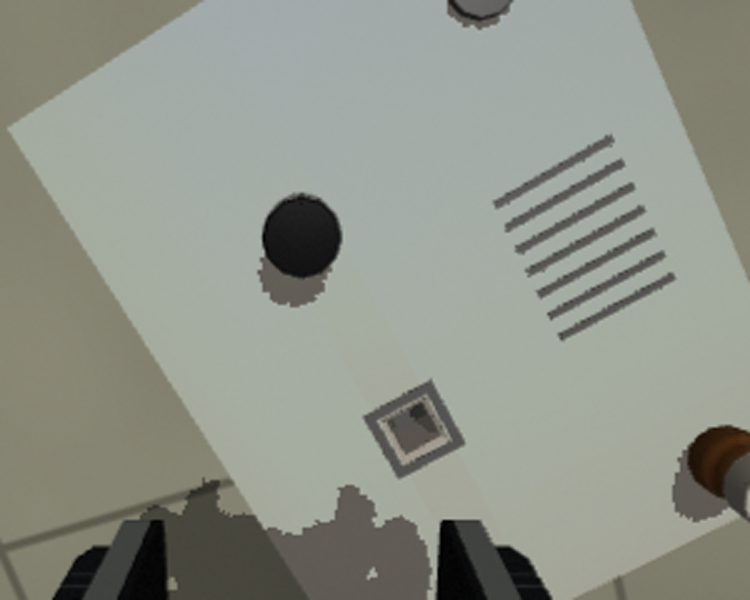

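The pin stands upright with its top at full-image (320.8,134.4); the prediction for fully home is (321.0,135.9). Its diameter of about 32 px also matches, so it is home. The square bezel centre is at full-image (366,211.8). Now move to the stylus.

```bash
python3 - <<'E'
from h import *;import pickle
c=pickle.load(open('pics/w4.pkl','rb'));print('sq',ray(c,(366,211.8),70))
s=ctrl.state();print(s['eef_rot'].T@(np.array([467.6,-316.8,0])-s['ee_pos']*[1,1,0]))
E
```

```text
sq [582.22940683  59.56895817  70.        ]
[-4.16877769e+02  4.60240188e+01 -2.42171550e-01]
```

```bash
python3 - <<'E'
from h import *;import pickle
c=pickle.load(open('pics/w2.pkl','rb'));E=np.array([[.297,.955],[.955,-.297]])
for u,z in(((357,337),114),((350,297),49)):P=ray(c,u,z)[:2];print(P,E.T@(P-[467.6,-316.8]))
E
python3 -m inch '[[[-4.2,0.46,0],[0,0,0],0.5],[[-4.2,0.46,0],[0,0,0],0.5],[[-4.2,0.46,0],[0,0,0],0.5],[[-4.2,0.46,0],[0,0,0],0.5],[[-4.2,0.46,0],[0,0,0],0.5],[[-4.2,0.46,0],[0,0,0],0.5],[[-4.2,0.46,0],[0,0,0],0.5],[[-4.2,0.46,0],[0,0,0],0.5],[[-4.2,0.46,0],[0,0,0],0.5],[[-3.9,0.46,0],[0,0,0],0.5],[[0,0,0],[0,0,0],0.5],[[0,0,0],[0,0,0],0.5]]'
python3 snap.py w5
python3 - <<'E'
from h import *;import pickle
c=pickle.load(open('pics/w5.pkl','rb'))
s=ctrl.state();print(s['ee_pos'],s['eef_rot'].T@(np.array([467.6,-316.8,0])-s['ee_pos']*[1,1,0]))
print('top',proj(c,(467.6,-316.8,131)),'collar',proj(c,(467.6,-316.8,66)))
a=cv2.imread('pics/w5.png');cv2.imwrite('pics/c5.png',cv2.resize(a[130:370,200:500],(750,600),interpolation=cv2.INTER_CUBIC))
E
```

```text
[ 476.78211755 -398.61134843] [-75.40274884  33.06689274]
[ 476.33779925 -396.54731382] [-73.56355832  32.02955049]
time_s: 11.8
ee_pos: [467.9, -317.1, 218.4]
eef_rot: [[0.298, 0.955, -0.001], [0.955, -0.298, 0.002], [0.001, -0.001, -1.0]]
ft_force: [0.6, 0.5, 0.0]
finger_gap: 42.9
finger_force: 0.0
[ 468.16738978 -316.36127206  218.7466224 ] [-5.87127182e-01 -4.11940500e-01 -2.56262823e-04]
top [319.75428144 207.7843944 ] collar [319.97195523 187.455649  ]
```

View pics/c5.png

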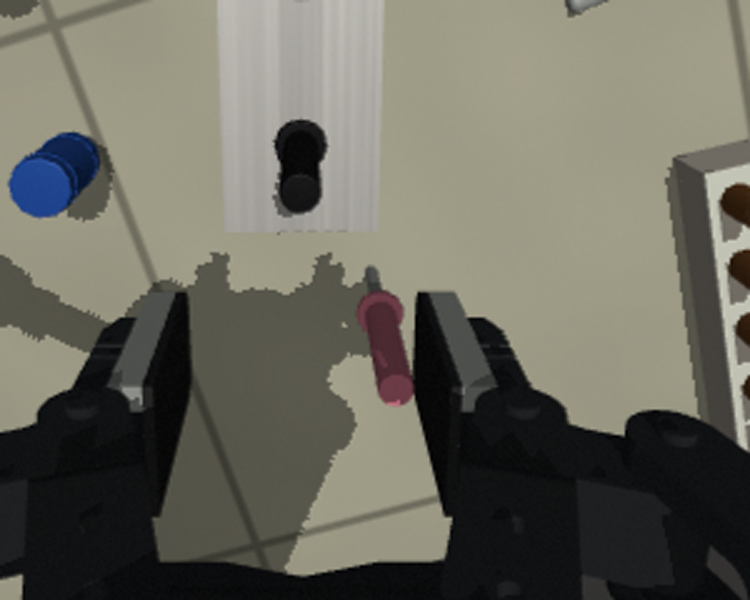

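The stylus top is at full-image (320,207.6), predicted (319.8,207.8), so I am centred on it. Pink and blue are clear of the fingers' path. Descend and grip.

```bash
python3 -m inch '[[[-0.05,-0.03,4],[0,0,0],0.5],[[0,0,4],[0,0,0],0.5],[[0,0,3.5],[0,0,0],0.5],[[0,0,2],[0,0,0],0.5],[[0,0,0.5],[0,0,0],0.5],[[0,0,0],[0,0,0],0.5],[[0,0,0],[0,0,0],0.5]]'
python3 -m inch '[[[0,0,0],[0,0,0],0],[[0,0,0],[0,0,0],0],[[0,0,0],[0,0,0],0],[[0,0,0],[0,0,0],0],[[0,0,0],[0,0,0],0],[[0,0,0],[0,0,0],0]]' 80
```

```text
time_s: 12.55
ee_pos: [468.4, -317.4, 81.3]
eef_rot: [[0.296, 0.955, 0.002], [0.955, -0.296, -0.002], [-0.001, 0.003, -1.0]]
ft_force: [0.4, 0.2, 0.6]
finger_gap: 42.6
finger_force: 0.0
time_s: 13.15
ee_pos: [467.9, -317.9, 80.9]
eef_rot: [[0.297, 0.955, 0.002], [0.955, -0.297, -0.001], [-0.001, 0.003, -1.0]]
ft_force: [-0.7, 0.7, 5.8]
finger_gap: 11.3
finger_force: 77.9
```

```bash
python3 -m inch '[[[0,0,-1.5],[0,0,0],0],[[0,0,-3],[0,0,0],0],[[0,0,-4],[0,0,0],0],[[0,0,-3.5],[0,0,0],0],[[0,0,-1],[0,0,0],0],[[0,0,0],[0,0,0],0]]'
python3 - <<'E'
from h import *
s=ctrl.state();print(s['eef_rot'].T@(np.array([582.2,59.6,0])-s['ee_pos']*[1,1,0]))
E
```

```text
time_s: 13.75
ee_pos: [467.8, -318.1, 212.0]
eef_rot: [[0.297, 0.955, 0.003], [0.955, -0.297, -0.003], [-0.002, 0.004, -1.0]]
ft_force: [0.4, 0.2, -0.7]
finger_gap: 11.1
finger_force: 77.9
[394.61431765  -2.91471522  -0.63686451]
```

```bash
python3 -m inch '[[[4.4,-0.3,0],[0,0,0],0],[[4.4,0,0],[0,0,0],0],[[4.4,0,0],[0,0,0],0],[[4.4,0,0],[0,0,0],0],[[4.4,0,0],[0,0,0],0],[[4.4,0,0],[0,0,0],0],[[4.4,0,0],[0,0,0],0],[[4.4,0,0],[0,0,0],0],[[4.2,0,0],[0,0,0],0],[[0,0,2],[0,0,0],0],[[0,0,2],[0,0,0],0],[[0,0,1],[0,0,0],0],[[0,0,0],[0,0,0],0],[[0,0,0],[0,0,0],0]]'
python3 snap.py w6
python3 - <<'E'
from h import *;import pickle
c=pickle.load(open('pics/w6.pkl','rb'))
s=ctrl.state();t=s['ee_pos'];E=s['eef_rot'];print(t,E.T@(np.array([582.2,59.6,0])-t*[1,1,0]))
print('sq',proj(c,(582.2,59.6,70)),'tip if straight',proj(c,t+E@[0,0,63.9]))
a=cv2.imread('pics/w6.png');cv2.imwrite('pics/c6.png',cv2.resize(a[130:290,220:420],(750,600),interpolation=cv2.INTER_CUBIC))
E
```

```text
time_s: 15.15
ee_pos: [581.1, 59.3, 159.0]
eef_rot: [[0.297, 0.955, -0.001], [0.955, -0.297, -0.0], [-0.0, -0.001, -1.0]]
ft_force: [-0.7, 0.2, -0.5]
finger_gap: 11.4
finger_force: 78.0
[581.47044384  59.27006382 159.94439189] [5.31935836e-01 5.98459739e-01 5.30772258e-04]
sq [321.49979439 206.40681812] tip if straight [320.76834273 218.41805495]
```

View pics/c6.png

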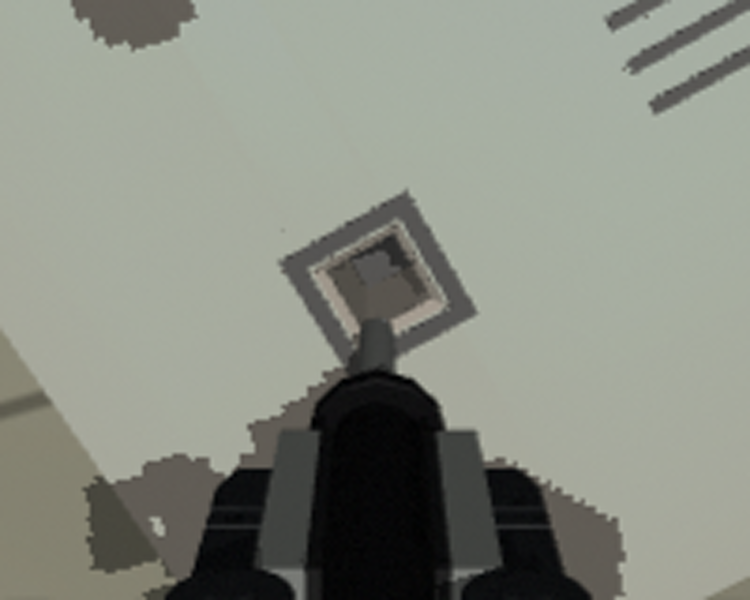

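The bezel centre is at full-image (320.8,206.8), predicted (321.5,206.4). The stylus tip is at about (320,218.5), predicted (320.8,218.4), so it is straight and aligned to about 0.5 mm (clearance 4.8 mm). Go down.

```bash
python3 -m inch '[[[0.04,0.05,1.5],[0,0,0],0],[[0,0,1],[0,0,0],0],[[0,0,1],[0,0,0],0],[[0,0,0.8],[0,0,0],0],[[0,0,0.7],[0,0,0],0],[[0,0,0],[0,0,0],0],[[0,0,0],[0,0,0],0]]'; python3 -m inch '[[[0,0,0.2],[0,0,0],0],[[0,0,0.2],[0,0,0],0],[[0,0,0.2],[0,0,0],0],[[0,0,0],[0,0,0],0],[[0,0,0],[0,0,0],0]]'
```

```text
time_s: 15.9
ee_pos: [581.9, 59.9, 109.3]
eef_rot: [[0.297, 0.955, 0.0], [0.955, -0.297, 0.0], [0.0, 0.0, -1.0]]
ft_force: [0.9, 0.5, 0.4]
finger_gap: 11.5
finger_force: 78.0
time_s: 16.4
ee_pos: [582.1, 59.9, 103.7]
eef_rot: [[0.297, 0.955, 0.001], [0.955, -0.297, 0.0], [0.0, 0.001, -1.0]]
ft_force: [0.1, -0.0, 1.2]
finger_gap: 11.4
finger_force: 77.9
```

```bash
python3 -m inch '[[[0,0,0.2],[0,0,0],0],[[0,0,0.2],[0,0,0],0],[[0,0,0],[0,0,0],0],[[0,0,0],[0,0,0],0]]'; python3 -m inch '[[[0,0,0.1],[0,0,0],0],[[0,0,0.1],[0,0,0],0],[[0,0,0],[0,0,0],0],[[0,0,0],[0,0,0],0]]'
```

```text
time_s: 16.8
ee_pos: [582.1, 59.9, 99.7]
eef_rot: [[0.297, 0.955, 0.001], [0.955, -0.297, 0.0], [0.0, 0.001, -1.0]]
ft_force: [-0.0, 0.0, 3.4]
finger_gap: 11.3
finger_force: 77.9
time_s: 17.2
ee_pos: [582.2, 59.9, 98.6]
eef_rot: [[0.297, 0.955, 0.002], [0.955, -0.297, 0.0], [0.001, 0.001, -1.0]]
ft_force: [-2.0, 0.8, 8.0]
finger_gap: 10.9
finger_force: 78.6
```

```bash
python3 -m inch '[[[0,0,0.1],[0,0,0],0],[[0,0,0.1],[0,0,0],0],[[0,0,0],[0,0,0],0],[[0,0,0],[0,0,0],0],[[0,0,0],[0,0,0],0]]'
```

```text
time_s: 17.7
ee_pos: [582.5, 60.0, 98.3]
eef_rot: [[0.297, 0.955, 0.003], [0.955, -0.297, 0.0], [0.001, 0.003, -1.0]]
ft_force: [-4.3, -0.0, 14.3]
finger_gap: 11.3
finger_force: 79.3
```

The arm has stopped at the expected depth with about 14 N on the tool, against 5 N needed at full travel, so the button is bottomed. Handing in.

```bash
python3 -c "
from workcell import ctrl
print(ctrl.close_job())"
```

```text
the job is handed in; nothing more can be done
None
```

I handed the job in at about 18 s with the service pin seated fully home in its socket and the stylus, still in the gripper, holding the reset button fully down at about 14 N.

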